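# Load the planter's bat into the banding wheel

## Robot

A 7-joint arm with a two-finger parallel gripper is mounted at the origin on the work surface. World frame = base frame: x ahead of the robot, y to its left, z up, the work surface at z = 0. Lengths are in mm, angles in rad, forces in N, time in s.
With the tool pointing down it reaches from about 425 to 950 mm from the base axis. Payload 16.7 kg.
Tool frame: the origin (TCP) lies at the very end of the fingers, on their centre line; the grasp point (between the pads) lies 19 mm behind it; z points along the fingers, y is the direction in which the jaws open and shut (so a half turn about z gives the same grasp; the last joint's range is limited). The gripper opens to 94 mm and grips with 3 to 60 N. Pads are 16 mm wide; open, the fingers measure 119 mm over their backs; the gripper's body (75 mm by 177 mm) begins 78 mm behind the grasp point.
Start: joints at [-1.492, 0.426, 0.074, 1.606, -0.034, 1.111, -0.067], TCP at [153.102, 657.368, 176.967] pointing down, gripper open.
Joint ranges: [-2.85, 2.85], [-0.5, 2.14], [-1.23, 1.37], [0.21, 2.46], [-1.02, 4.16], [0.16, 2.05], [-2.73, 2.73]. Speed limits (rad/s): [1.89, 1.89, 2.39, 2.39, 3.01, 3.01, 3.01].

## Interface

Orientations are given as a rotation vector (axis times angle).
In Python, from rig import get_state, camera, camera_info, finish_job gives the robot as it stands.
- The arm moves only by the tool servo_tool, never from a script. Its argument "commands" is a list of rows, each a list of 7 numbers: the shift along the tool's x, y, z in m, then the turn, a rotation vector about the tool's x, y, z in rad, then the opening in per cent of the stroke, from 0 (shut) to 100 (fully open). A call has 1 to 10 rows; each row is the pose to reach, as a shift and turn from the pose commanded when the call began, along the tool's axes at that moment; what a row does not reach only later rows make up. A row lasts 1/12 s, in which the tool goes at most 41.7 mm and 7.16 degrees, less where a joint would pass 70% of its speed; a pose out of reach is approached as far as the arm can. A call with a gripper value outside its range is refused whole. The fingers move at their own pace and stop on an object; "grip_force" is the grip in N (left out, the last holds). Time passes only in rows, so rows that repeat a pose let the fingers close. It gives the time, the measured TCP pose, the force and the opening at its end, in the units of the state.
- get_state(): the state, without advancing time (a new reading comes with each control period).
- camera(name): name is "side" or "top"; returns the picture (480x640x3 uint8, red, green, blue); there is no depth.
- camera_info(name): a dict with "fx", "fy", "cx", "cy" (pixels), "extrinsics" (4x4, takes a point from camera to world coordinates). Camera axes: x right, y up, looking along -z (the intrinsics and any distortion apply to the point x, -y, -z); pixel columns grow to the right and rows downward; lengths in mm; the calibration is good to about 2 mm. A picture is of the moment at which its call begins. camera_info takes no time and is no camera call.
- finish_job(): hands the job in, once; it reports no verdict.
The state is a dict: "clock": time; "qpos": joint angles; "joint_vel": joint speeds; "joint_torque": joint torques, N m; "tool_pos": TCP position; "tool_rot": TCP orientation; "wrist_force": force on the tool from outside, world axes, zero at the start; "torque": the same for the moment, N m; "finger_gap": finger opening in mm.
Only numpy, scipy, OpenCV 4.12 (cv2) and the standard library are available. Lean on these libraries where they do the work, as an engineer would, in place of code of your own. Each camera call takes 0.05 s, during which the arm holds its last target.

## Task

Load the white bat (the flat board) that carries the rectangular red-clay planter into the recess on top of the banding wheel, ready for trimming: tuck one short edge of the bat under the yellow retaining lip while the opposite edge is still raised, then lower that opposite edge until the bat lies flat on the floor of the recess, and let go. Leave the bat with the round pot where it is.

Things in the scene. Friction and masses are not known exactly. Their poses are not given: they have to be found in the camera images.
- planter_bat: Loose flat white bat (board) 120 x 96 x 8 mm, a firm open-topped rectangular red-clay planter stuck on its middle; 0.3 kg. Origin: centre of the underside; x along the 120 mm length, y along the width, z up. Planter: 56 mm along x, 42 mm along y (grip across this), flat upright walls 8 to 72 mm above the origin. Both short edges are alike: either may go under the lip.
- recess (a point): Centre of the recess floor on the banding wheel, a heavy locked grey round turntable 224 mm across, whose place and yaw vary. Floor level, 45 mm above the table. Recess 136 mm long along x, 120 mm wide along y; z up. Aluminium walls 8 mm thick, 18 mm high on the +x and both y sides; yellow wall 28 mm high with the lip on the -x side (roughly towards the robot).
- lip_edge (a point): Middle of the lower free edge of the yellow lip; axes as recess, which is 44 mm in +x and 22 mm below. The lip is 6 mm thick and overhangs the recess by 24 mm, from the yellow wall to this edge, over the full width. From this edge to the opposite wall are 112 mm, so the bat goes in only tilted: at 15 degrees, low edge under the lip, 7 mm of height is spare.
- cup_bat: Bystander: an equal white bat, 120 x 96 x 8 mm, carrying a round, tapered, upturned brown clay pot 72 mm across and 60 mm tall. Origin: centre of the bat's underside; x along its length, z up. Leave it alone.
Mind the look-alikes: they are no part of the job. Leave any blue look-alike of the planter_bat alone.

How it is judged (in metres and radians):
On the way:
1. one short edge of the planter's bat is under the lip while the opposite edge is still raised (x of planter_bat in the frame of recess between -0.014 and 0.01 m and y of planter_bat in the frame of recess between -0.02 and 0.02 m and z of planter_bat in the frame of recess below 0.022 m and angle between planter_bat's own z axis and vertical above 0.05 rad), for 0.1 s.
At the end, for the whole second after the job is handed in: The planter's bat lies at rest, released, flat (within 3.4 degrees) on the recess floor (underside within 5 mm of it), inside the recess walls (centre within 12 mm along and 16 mm across, length aligned within 15 degrees), one short edge under the lip (x of planter_bat in the frame of recess between -0.012 and 0.012 m and y of planter_bat in the frame of recess between -0.016 and 0.016 m and z of planter_bat in the frame of recess between -0.004 and 0.005 m and angle between planter_bat's own z axis and vertical below 0.06 rad and angle between the x axis of planter_bat and the x axis of recess, either way round below 0.26 rad and linear speed of planter_bat below 0.02 m/s and contact force between the fingers and planter_bat below 0.05 N); the robot touches nothing.
It fails at once if the bat with the round pot is moved by more than 30 mm (distance of cup_bat from where it was at the start of the episode above 0.03 m).
It also fails if it takes over 42 s, if anything falls off the work surface, if the arm or the gripper's body presses on something with over 40 N, if the wrist force passes 120 N, or if a joint passes its speed limit or range.

## Working session

There is one attempt and no reset: what is moved stays moved. The work goes in short steps, Python scripts to look and compute and a tool call to move; the robot and the scene stay as the last step left them, time stands still between calls to the robot, and variables do not carry over. Pictures are saved under pics/ and viewed, and the job is handed in when it is done.

Besides the shell and the picture viewer there is one more tool, called after ">>>" as a command line: name --pt "numbers of a row" for each row, then --argument value for the rest. servo_tool: Moves the arm, as the interface text tells. Its arguments: {"type":"object","properties":{"commands":{"type":"array","items":{"type":"array","items":{"type":"number"}}},"grip_force":{"type":"number"}},"required":["commands"]}

```bash
mkdir -p pics; ls; python3 - <<'E'
from rig import *
import cv2,numpy as np
print(get_state())
for n in("top","side"):
    cv2.imwrite(f"pics/{n}0.png",camera(n)[:,:,::-1]); print(n,camera_info(n))
E
```

```text
pics
{'clock': 0.0, 'qpos': array([-1.49148503,  0.42673799,  0.07384016,  1.6066101 , -0.0340854 ,
        1.11079345, -0.06708934]), 'joint_vel': array([ 0.0003034 , -0.00052949,  0.0011244 ,  0.00103911,  0.00114315,
        0.0021629 , -0.00035378]), 'joint_torque': array([-4.53437933e-04, -9.35818505e+01,  3.66682850e+00, -4.54208815e+01,
       -4.88199829e-02,  2.00611231e-02,  1.55489488e-04]), 'tool_pos': array([153.02680418, 656.93477884, 176.26996943]), 'tool_rot': array([-3.58635003e-01, -3.12101133e+00,  2.02503131e-03]), 'wrist_force': array([ 0.2225561 ,  0.00320817, -0.16483569]), 'torque': array([-0.04034722, -0.02738386, -0.02388412]), 'finger_gap': 94.29045175265591}
top {'fx': 622.6303399378075, 'fy': 622.6303399378075, 'cx': 319.7086378907455, 'cy': 239.416608130504, 'extrinsics': array([[ 7.98474261e-03,  9.86451229e-01, -1.63860357e-01,
         3.85760066e+02],
       [-9.99966507e-01,  7.58230457e-03, -3.08129138e-03,
        -4.50024629e+01],
       [-1.79710453e-03,  1.63879473e-01,  9.86478732e-01,
         1.05482397e+03],
       [ 0.00000000e+00,  0.00000000e+00,  0.00000000e+00,
         1.00000000e+00]])}
side {'fx': 524.0308194874134, 'fy': 524.0308194874134, 'cx': 318.4800537135365, 'cy': 241.35357415283522, 'extrinsics': array([[-7.72195728e-01,  3.46438840e-01, -5.32629222e-01,
         6.71217321e+01],
       [-6.35347443e-01, -4.11927581e-01,  6.53183967e-01,
         5.36616269e+02],
       [ 6.88362950e-03,  8.42790483e-01,  5.38197749e-01,
         5.23248329e+02],
       [ 0.00000000e+00,  0.00000000e+00,  0.00000000e+00,
         1.00000000e+00]])}
```

View pics/top0.png

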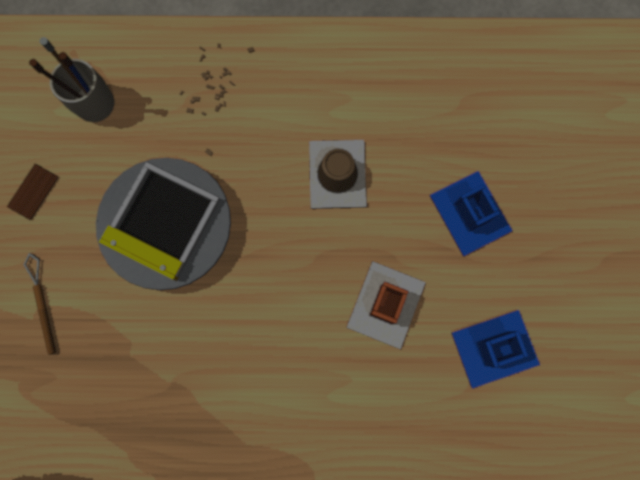

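View pics/side0.png

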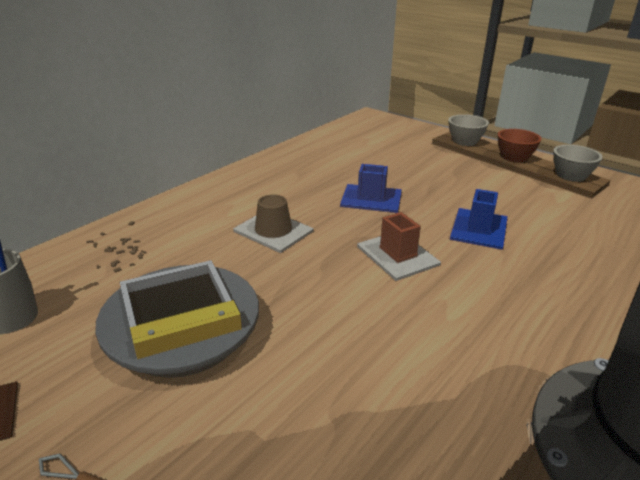

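The top view shows the planter bat near (387,305), the round pot at (338,173), and the wheel at (163,223) with the yellow lip toward (140,252). The blue look-alikes are at the right. I'll enlarge these.

```bash
python3 - <<'E'
import cv2
t=cv2.imread("pics/top0.png")
for n,(x,y,w,h) in {"w":(85,145,160,160),"p":(330,245,120,120)}.items():
    k=4.5 if w==160 else 4.8
    c=cv2.resize(t[y:y+h,x:x+w],None,fx=5 if w==120 else 3.75,fy=5 if w==120 else 3.75,interpolation=cv2.INTER_CUBIC)
    c=cv2.convertScaleAbs(c,alpha=1.6)
    s=5 if w==120 else 3.75
    for i in range(0,w,20):
        cv2.putText(c,str(x+i),(int(i*s),10),0,.35,(0,255,0),1);cv2.line(c,(int(i*s),0),(int(i*s),600),(0,120,0),1)
    for i in range(0,h,20):
        cv2.putText(c,str(y+i),(0,int(i*s)+10),0,.35,(0,255,0),1);cv2.line(c,(0,int(i*s)),(600,int(i*s)),(0,120,0),1)
    cv2.imwrite(f"pics/c_{n}.png",c)
E
```

```text
(no output)
```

View pics/c_w.png

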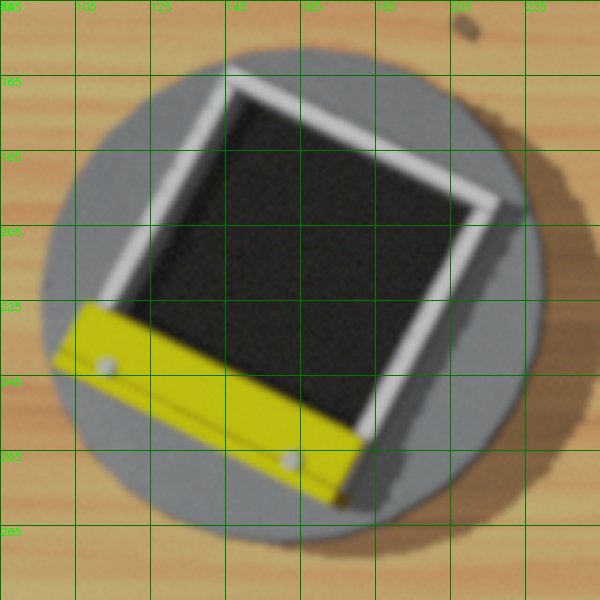

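View pics/c_p.png

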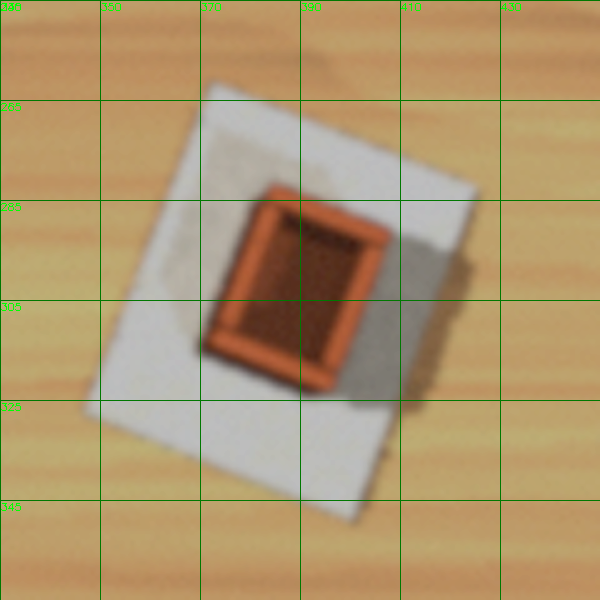

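```bash
cat > h.py <<'E'
import numpy as np,cv2
from scipy.optimize import least_squares
from scipy.spatial.transform import Rotation as R
from rig import *
def proj(P,n):
    i=camera_info(n);T=np.linalg.inv(i["extrinsics"]);p=np.c_[P,np.ones(len(P))]@T.T
    return np.c_[i["cx"]+i["fx"]*p[:,0]/-p[:,2], i["cy"]-i["fy"]*p[:,1]/-p[:,2]]
def ray(uv,z,n):
    i=camera_info(n);E=i["extrinsics"];d=E[:3,:3]@np.array([(uv[0]-i["cx"])/i["fx"],-(uv[1]-i["cy"])/i["fy"],-1]);o=E[:3,3]
    return o+d*(z-o[2])/d[2]
def pts(L,x,y,a):
    c,s=np.cos(a),np.sin(a);L=np.array(L,float)
    return np.c_[x+c*L[:,0]-s*L[:,1],y+s*L[:,0]+c*L[:,1],L[:,2]]
def fit(L,uv,g,n="top"):
    return least_squares(lambda p:(proj(pts(L,*p),n)-uv).ravel(),g,x_scale=[1,1,.01])
E
cat > m.py <<'E'
from h import *
for uv,z in [((372.4,261.4),8),((425.6,283),8),((401.2,349.2),8),((347.4,327.2),8),((384.4,282),72),((408,292.2),72),((396,322.8),72),((371.6,314),72),((146.3,162.6),63),((218.1,198.3),63),((108.5,225.3),73),((182.6,261.5),73),((98.9,241),73),((173.5,278.3),73)]: print(uv,ray(uv,z,"top").round(1))
B=[(60,48,8),(60,-48,8),(-60,-48,8),(-60,48,8),(28,21,72),(28,-21,72),(-28,-21,72),(-28,21,72)]
ub=[(372.4,261.4),(425.6,283),(401.2,349.2),(347.4,327.2),(384.4,282),(408,292.2),(396,322.8),(371.6,314)]
f=fit(B,ub,[300,-150,-.3]);print("bat",f.x,f.fun.round(1))
W=[(76,68,63),(76,-68,63),(-44,68,73),(-44,-68,73),(-76,68,73),(-76,-68,73)]
uw=[(146.3,162.6),(218.1,198.3),(108.5,225.3),(182.6,261.5),(98.9,241),(173.5,278.3)]
g=fit(W,uw,[420,200,-.4]);print("wheel",g.x,g.fun.round(1))
t=cv2.imread("pics/side0.png");t=cv2.resize(t,None,fx=2,fy=2)
W2=[(68,60,63),(68,-60,63),(-44,60,67),(-44,-60,67)]
for L,p in((B,f.x),(W,g.x),(W2,g.x)):
    for q in proj(pts(L,*p),"side"): cv2.circle(t,(int(q[0]*2+1),int(q[1]*2+1)),2,(0,255,0),-1)
cv2.imwrite("pics/chk.png",t[350:800,150:950])
E
python3 m.py
```

```text
(372.4, 261.4) [ 522.6 -131.3    8. ]
(425.6, 283) [ 486.6 -220.7    8. ]
(401.2, 349.2) [ 376.5 -178.1    8. ]
(347.4, 327.2) [411.8 -89.    8. ]
(384.4, 282) [ 481.5 -144.8   72. ]
(408, 292.2) [ 465.7 -181.9   72. ]
(396, 322.8) [ 417.7 -162.4   72. ]
(371.6, 314) [ 431.  -124.3   72. ]
(146.3, 162.6) [676.7 245.1  63. ]
(218.1, 198.3) [617.3 124.6  63. ]
(108.5, 225.3) [569.2 297.3  73. ]
(182.6, 261.5) [511.6 175.7  73. ]
(98.9, 241) [543.6 311.1  73. ]
(173.5, 278.3) [484.7 189.   73. ]
bat [ 4.49183264e+02 -1.54019084e+02 -3.73639460e-01] [-0.   0.  -0.  -0.5 -0.8  0.4 -1.   0.6 -0.1 -0.9  1.2 -1.2  0.6  1.4
 -0.   0.2]
wheel [ 5.80456639e+02  2.17398094e+02 -4.51754247e-01] [-0.1 -1.   1.  -1.1 -0.2 -0.8  0.2  0.3 -0.5  1.1 -0.3  1.4]
```

View pics/chk.png

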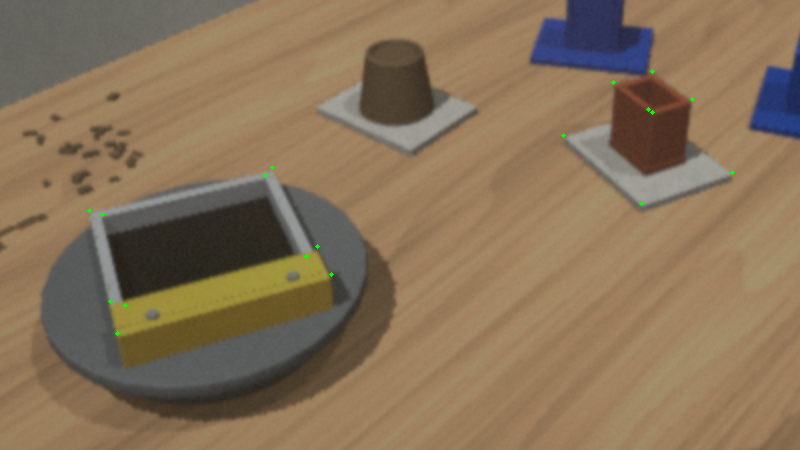

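The predicted points sit about 2–3 px off in the side view, which is consistent with the 2 mm calibration. I'll do a joint fit with both views.

```bash
python3 - <<'E'
import cv2
t=cv2.imread("pics/side0.png")
def crop(n,x,y,w,h,s):
    c=cv2.resize(t[y:y+h,x:x+w],None,fx=s,fy=s,interpolation=cv2.INTER_CUBIC);c=cv2.convertScaleAbs(c,alpha=1.5)
    for i in range(0,w,20):
        cv2.putText(c,str(x+i),(int(i*s),10),0,.35,(0,255,0),1);cv2.line(c,(int(i*s),0),(int(i*s),600),(0,120,0),1)
    for i in range(0,h,20):
        cv2.putText(c,str(y+i),(0,int(i*s)+10),0,.35,(0,255,0),1);cv2.line(c,(0,int(i*s)),(800,int(i*s)),(0,120,0),1)
    cv2.imwrite(f"pics/s_{n}.png",c)
crop("w",90,250,180,130,4.4); crop("p",350,200,100,85,7)
E
```

```text
(no output)
```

View pics/s_w.png

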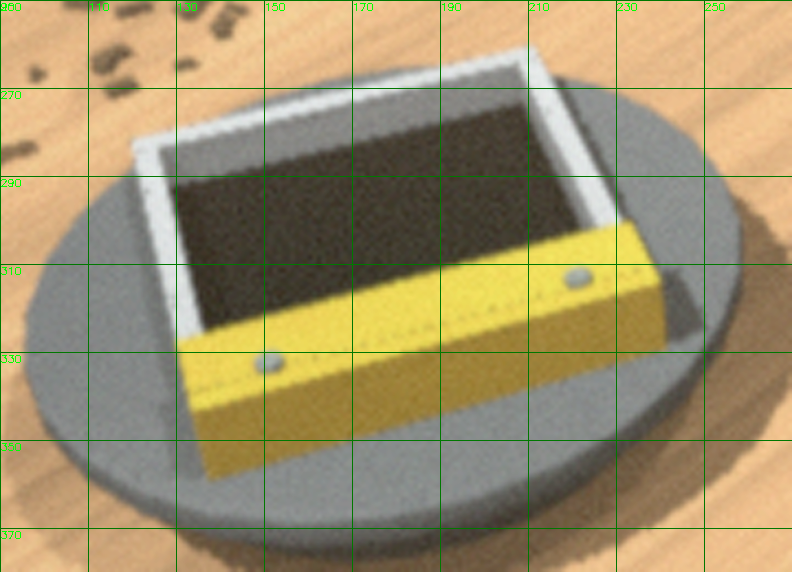

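View pics/s_p.png

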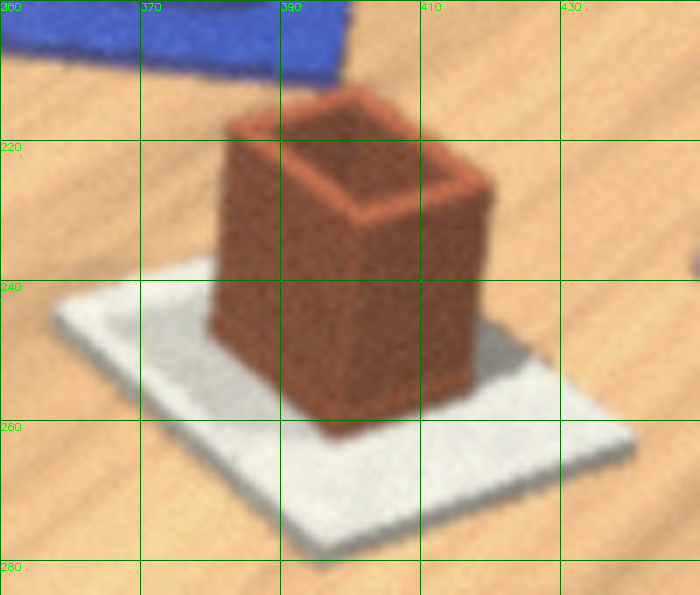

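```bash
cat > m2.py <<'E'
from h import *
B=[(60,48,8),(60,-48,8),(-60,-48,8),(-60,48,8),(28,21,72),(28,-21,72),(-28,-21,72),(-28,21,72)]
ub=[(372.4,261.4),(425.6,283),(401.2,349.2),(347.4,327.2),(384.4,282),(408,292.2),(396,322.8),(371.6,314)]
W=[(76,68,63),(76,-68,63),(-44,68,73),(-44,-68,73),(-76,68,73),(-76,-68,73)]
uw=[(146.3,162.6),(218.1,198.3),(108.5,225.3),(182.6,261.5),(98.9,241),(173.5,278.3)]
Bs=[(28,21,72),(28,-21,72),(-28,-21,72),(-28,21,72),(28,21,8),(-28,21,8),(-28,-21,8),(60,48,8),(-60,48,8),(-60,-48,8)]
ubs=[(382.6,217.4),(400.9,212.4),(420.3,225.9),(401.4,231.7),(380,247.6),(398.1,263),(417.4,256.1),(357.9,243.3),(396.4,277.9),(440.4,262.4)]
Ws=W+[(-76,68,45),(-76,-68,45)]
uws=[(120.2,281.8),(211.6,260.2),(130.2,327.3),(233.6,300),(133.6,343.2),(240,314.3),(137.7,359.1),(241.6,328.9)]
I={n:camera_info(n) for n in("top","side")}
def pj(P,n,d):
    i=I[n];E=i["extrinsics"].copy();E[:3,3]+=d[:3];E[:3,:3]=R.from_rotvec(d[3:]/1000).as_matrix()@E[:3,:3]
    p=np.c_[P,np.ones(len(P))]@np.linalg.inv(E).T
    return np.c_[i["cx"]+i["fx"]*p[:,0]/-p[:,2], i["cy"]-i["fy"]*p[:,1]/-p[:,2]]
def res(p):
    b,w,dt,ds=p[:3],p[3:6],p[6:12],p[12:18]
    return np.concatenate([(pj(pts(B,*b),"top",dt)-ub).ravel(),(pj(pts(W,*w),"top",dt)-uw).ravel(),(pj(pts(Bs,*b),"side",ds)-ubs).ravel(),(pj(pts(Ws,*w),"side",ds)-uws).ravel(),p[6:9]/2,p[9:12]/3,p[12:15]/2,p[15:18]/3])
f=least_squares(res,[449,-154,-.37,580,217,-.45]+[0]*12)
print(f.x.round(3),f.fun.round(1)); np.save("fit.npy",f.x)
b,w=f.x[:3],f.x[3:6]; a=b[2]
E
python3 m2.py
```

```text
[ 4.49363e+02 -1.54114e+02 -3.75000e-01  5.80926e+02  2.18229e+02
 -4.55000e-01 -2.33000e-01 -2.74000e-01  1.98300e+00  4.94000e-01
 -3.05000e-01 -2.03000e-01  2.33000e-01  2.74000e-01  1.37900e+00
 -3.71000e-01 -1.95200e+00  7.04000e-01] [ 0.1  0.1 -0.  -0.5 -0.8  0.3 -0.8  0.5  0.  -0.9  1.2 -1.2  0.7  1.4
  0.1  0.1  0.1 -0.9  0.9 -0.8 -0.2 -0.9 -0.   0.3 -0.5  1.  -0.6  1.4
 -0.7 -0.3  0.5 -0.9  1.  -0.2 -0.1  0.2 -0.6  0.4 -0.2  0.6 -0.1  0.9
 -0.8  0.1 -0.2 -0.1  0.8 -0.4 -0.3 -0.2 -0.1 -0.1 -0.2 -0.3 -0.2 -0.4
  0.  -0.1  0.4 -0.7  0.   0.5  0.3  0.7 -0.1 -0.1  1.   0.2 -0.1 -0.1
  0.1  0.1  0.7 -0.1 -0.7  0.2]
```

```bash
cat >> h.py <<'E'
def rel(p,yaw,tilt=0,s=None):
    """target TCP pose (world mm), object yaw, tilt: raises +x edge. tool x=-obj x, y=obj y, z down"""
    s=s or get_state(); R0=R.from_rotvec(s["tool_rot"])
    Rt=R.from_euler('z',yaw)*R.from_euler('y',-tilt)*R.from_matrix(np.diag([-1,1,-1.]))
    return np.r_[R0.inv().apply(np.array(p)-s["tool_pos"])/1000,(R0.inv()*Rt).as_rotvec()].round(4)
E
python3 - <<'E'
from h import *
print(rel((450,330,190),-.42)); print(rel((449.4,-154.1,180),-.375))
E
```

```text
[-3.634e-01 -2.511e-01 -1.330e-02 -1.100e-03  2.000e-04  1.912e-01]
[-4.726e-01 -7.227e-01 -2.800e-03 -1.100e-03  2.000e-04  1.462e-01]
```

>>> servo_tool --pt "-0.363 -0.251 -0.013 0 0 0.15 100" --pt "-0.363 -0.251 -0.013 0 0 0.15 100" --pt "-0.363 -0.251 -0.013 0 0 0.15 100" --pt "-0.363 -0.251 -0.013 0 0 0.15 100" --pt "-0.363 -0.251 -0.013 0 0 0.15 100" --pt "-0.363 -0.251 -0.013 0 0 0.15 100" --pt "-0.363 -0.251 -0.013 0 0 0.15 100" --pt "-0.363 -0.251 -0.013 0 0 0.15 100" --pt "-0.363 -0.251 -0.013 0 0 0.15 100" --pt "-0.363 -0.251 -0.013 0 0 0.15 100" --grip_force 30

```text
clock: 0.93
tool_pos: [433.9, 347.1, 189.3]
tool_rot: [-0.591, -3.085, -0.0]
wrist_force: [1.1, 1.0, 1.5]
finger_gap: 94.1
```

```bash
python3 - <<'E'
from h import *
print(get_state()["tool_pos"]);print(rel((449.4,-154.1,180),-.375))
E
```

```text
[433.86509624 347.11178261 189.29130646]
[-1.998e-01 -4.600e-01  9.300e-03 -0.000e+00 -2.000e-04 -3.700e-03]
```

>>> servo_tool --pt "-0.2 -0.46 0.009 0 0 0 100" --pt "-0.2 -0.46 0.009 0 0 0 100" --pt "-0.2 -0.46 0.009 0 0 0 100" --pt "-0.2 -0.46 0.009 0 0 0 100" --pt "-0.2 -0.46 0.009 0 0 0 100" --pt "-0.2 -0.46 0.009 0 0 0 100" --pt "-0.2 -0.46 0.009 0 0 0 100" --pt "-0.2 -0.46 0.009 0 0 0 100" --pt "-0.2 -0.46 0.009 0 0 0 100" --pt "-0.2 -0.46 0.009 0 0 0 100"

```text
clock: 1.77
tool_pos: [445.4, -69.4, 181.9]
tool_rot: [0.591, 3.085, 0.001]
wrist_force: [1.3, -0.5, -0.3]
finger_gap: 93.9
```

```bash
python3 - <<'E'
from h import *
print(get_state()["tool_pos"]);print(rel((449.4,-154.1,120),-.375))
E
```

```text
[445.43697728 -69.3785896  181.87506952]
[-0.035  -0.0773  0.0618  0.0006  0.0002 -0.0037]
```

>>> servo_tool --pt "-0.03 -0.06 0.04 0 0 0 100" --pt "-0.03 -0.06 0.06 0 0 0 100" --pt "-0.03 -0.06 0.06 0 0 0 100" --pt "-0.03 -0.06 0.06 0 0 0 100" --pt "-0.03 -0.06 0.06 0 0 0 100" --pt "-0.03 -0.06 0.06 0 0 0 100" --pt "-0.03 -0.06 0.06 0 0 0 100"

```text
clock: 2.35
tool_pos: [452.5, -133.0, 122.8]
tool_rot: [0.588, 3.085, 0.001]
wrist_force: [0.6, 0.3, 1.1]
finger_gap: 94.0
```

```bash
python3 - <<'E'
from h import *
print(get_state()["tool_pos"]);print(rel((449.4,-154.1,120),-.375));print(rel((449.4,-154.1,28),-.375))
cv2.imwrite("pics/side1.png",camera("side")[:,:,::-1])
E
```

```text
[ 452.53266057 -132.99741407  122.75722656]
[-0.0049 -0.0208  0.0027  0.0012  0.0012 -0.0019]
[-0.0047 -0.0209  0.0947  0.0012  0.0012 -0.0019]
```

View pics/side1.png

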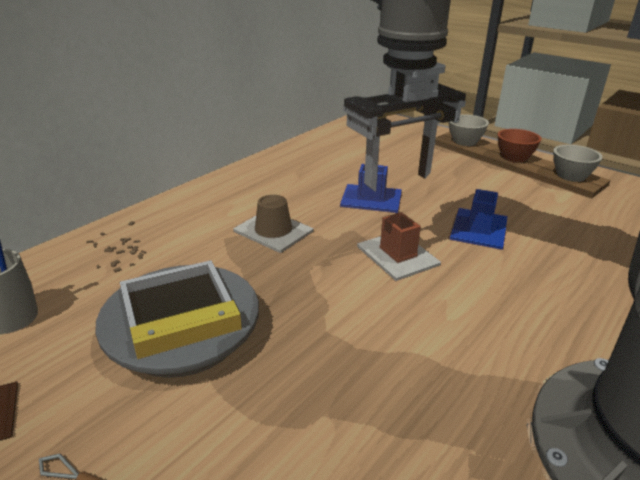

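The side view shows the open gripper above the planter (planter at (400,235), fingers at (372,190) and (428,165)), with nothing in the way.

>>> servo_tool --pt "-0.005 -0.021 0.003 0 0 -0.002 100" --pt "-0.005 -0.021 0.003 0 0 -0.002 100" --pt "-0.005 -0.021 0.003 0 0 -0.002 100" --pt "-0.005 -0.021 0.003 0 0 -0.002 100" --pt "-0.005 -0.021 0.003 0 0 -0.002 100"

```text
clock: 2.82
tool_pos: [448.9, -154.8, 119.1]
tool_rot: [0.587, 3.086, 0.001]
wrist_force: [-0.0, -0.5, 0.5]
finger_gap: 94.1
```

```bash
python3 - <<'E'
from h import *
print(get_state()["tool_pos"]);print(rel((449.4,-154.1,28),-.375))
E
```

```text
[ 448.91593564 -154.80923571  119.07420514]
[-0.0002  0.0008  0.0911  0.0005  0.0003 -0.0009]
```

>>> servo_tool --pt "0 0.001 0.04 0 0 0 100" --pt "0 0.001 0.07 0 0 0 100" --pt "0 0.001 0.085 0 0 0 100" --pt "0 0.001 0.091 0 0 0 100" --pt "0 0.001 0.091 0 0 0 100" --pt "0 0.001 0.091 0 0 0 60" --pt "0 0.001 0.091 0 0 0 50" --pt "0 0.001 0.091 0 0 0 40" --pt "0 0.001 0.091 0 0 0 30" --pt "0 0.001 0.091 0 0 0 20" --grip_force 30

```text
clock: 3.65
tool_pos: [449.4, -154.6, 28.4]
tool_rot: [0.588, 3.085, 0.001]
wrist_force: [-0.0, 0.9, -0.1]
finger_gap: 63.8
```

>>> servo_tool --pt "0 0 0 0 0 0 20" --pt "0 0 0 0 0 0 20" --pt "0 0 0 0 0 0 20" --pt "0 0 0 0 0 0 20" --pt "0 0 0 0 0 0 20" --pt "0 0 0 0 0 0 20"

```text
clock: 4.15
tool_pos: [449.1, -154.6, 27.9]
tool_rot: [0.588, 3.086, 0.0]
wrist_force: [0.4, 1.4, 4.2]
finger_gap: 41.8
```

```bash
python3 - <<'E'
from h import *
s=get_state();print(s["tool_pos"],s["tool_rot"],s["wrist_force"],s["finger_gap"]);print(rel((449.4,-154.1,150),-.375))
t=camera("top")[:,:,::-1];u=camera("side")[:,:,::-1]
cv2.imwrite("pics/g.png",np.hstack([cv2.resize(t[230:370,310:450],(400,400)),cv2.resize(u[180:300,340:460],(400,400))]))
E
```

```text
[ 449.07803083 -154.58232243   27.86105478] [5.88385874e-01 3.08594969e+00 3.05250541e-04] [0.35499891 1.37552503 4.24807615] 41.83353454433207
[-1.000e-04  6.000e-04 -1.221e-01  2.000e-04  0.000e+00 -1.800e-03]
```

View pics/g.png

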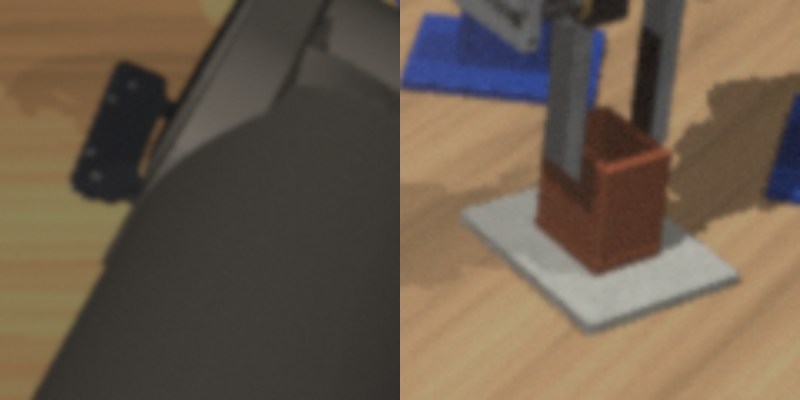

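The planter is gripped (gap 41.8 mm) and the bat has not moved. Lifting next.

>>> servo_tool --pt "0 0 -0.02 0 0 0 20" --pt "0 0 -0.05 0 0 0 20" --pt "0 0 -0.08 0 0 0 20" --pt "0 0 -0.11 0 0 0 20" --pt "0 0 -0.14 0 0 0 20" --pt "0 0 -0.14 0 0 0 20" --pt "0 0 -0.14 0 0 0 20" --pt "0 0 -0.14 0 0 0 20"

```text
clock: 4.92
tool_pos: [448.4, -154.4, 166.9]
tool_rot: [-0.588, -3.085, -0.0]
wrist_force: [-0.3, -0.3, -3.6]
finger_gap: 41.9
```

```bash
cat >> h.py <<'E'
WX,WY,WA=580.9,218.2,-.455
H=28.
def ins(BLx,BLz,t,d=0,y=0,up=0):
    c,s=np.cos(t),np.sin(t)
    o=np.array([BLx+60*c+d*c-H*s, y, BLz+60*s+d*s+H*c+up])
    return np.array([WX,WY,45])+R.from_euler('z',WA).apply(o)
def insr(*a,**k):
    p=ins(*a,**k); print(p.round(1), rel(p,WA,a[2]))
E
python3 - <<'E'
from h import *
s=get_state();print(s["tool_pos"],s["wrist_force"],s["finger_gap"])
insr(-62,3,.227,50,up=70);insr(-62,3,.227,50)
E
```

```text
[ 448.39503224 -154.42214552  166.93871098] [-0.30604485 -0.32595793 -3.5747214 ] 41.85580412656022
[615.8 201.1 170. ] [-0.025   0.3922 -0.0031  0.0088 -0.2277  0.0781]
[615.8 201.1 100. ] [-0.025   0.3922  0.0669  0.0088 -0.2277  0.0781]
```

>>> servo_tool --pt "-0.001 0.02 -0.003 0 0 0 20" --pt "-0.003 0.05 -0.003 0 0 0 20" --pt "-0.005 0.08 -0.003 0 0 0 20" --pt "-0.007 0.11 -0.003 0 0 0 20" --pt "-0.009 0.14 -0.003 0 0 0 20" --pt "-0.011 0.17 -0.003 0 0 0 20" --pt "-0.013 0.2 -0.003 0 0 0 20" --pt "-0.015 0.23 -0.003 0 0 0 20" --pt "-0.017 0.26 -0.003 0 0 0 20" --pt "-0.019 0.29 -0.003 0 0 0 20"

```text
clock: 5.75
tool_pos: [572.8, 108.9, 168.4]
tool_rot: [-0.588, -3.083, 0.003]
wrist_force: [1.3, -0.4, -3.0]
finger_gap: 41.6
```

>>> servo_tool --pt "-0.002 0.03 0 0 0 0.04 20" --pt "-0.004 0.055 0 0 0 0.078 20" --pt "-0.006 0.075 0 0 0 0.078 20" --pt "-0.006 0.09 0 0 0 0.078 20" --pt "-0.006 0.1 0 0 0 0.078 20" --pt "-0.006 0.1 0 0 0 0.078 20" --pt "-0.006 0.1 0 0 0 0.078 20" --pt "-0.006 0.1 0 0 0 0.078 20"

```text
clock: 6.42
tool_pos: [615.4, 197.1, 170.6]
tool_rot: [-0.71, -3.06, 0.001]
wrist_force: [-0.2, -0.8, -3.5]
finger_gap: 41.9
```

```bash
python3 - <<'E'
from h import *
s=get_state();print(s["tool_pos"],s["wrist_force"],s["finger_gap"])
insr(-62,3,.227,50,up=70)
E
```

```text
[615.40689746 197.0587814  170.573485  ] [-0.21868676 -0.79378185 -3.54714342] 41.92233921294469
[615.8 201.1 170. ] [ 0.0014  0.0038  0.0005 -0.0009 -0.2272 -0.0012]
```

>>> servo_tool --pt "0.001 0.002 0 0 -0.04 0 20" --pt "0.001 0.004 0 0 -0.09 -0.001 20" --pt "0.001 0.004 0 0 -0.14 -0.001 20" --pt "0.001 0.004 0 0 -0.19 -0.001 20" --pt "0.001 0.004 0 0 -0.227 -0.001 20" --pt "0.001 0.004 0 0 -0.227 -0.001 20" --pt "0.001 0.004 0 0 -0.227 -0.001 20" --pt "0.001 0.004 0 0 -0.227 -0.001 20"

```text
clock: 7.08
tool_pos: [616.8, 202.0, 171.2]
tool_rot: [0.658, 2.845, -0.074]
wrist_force: [0.6, 0.1, -2.5]
finger_gap: 41.9
```

```bash
python3 - <<'E'
from h import *
s=get_state();print(s["tool_pos"],s["wrist_force"],s["finger_gap"])
insr(-62,3,.227,50,up=70)
insr(-62,3,.227,50,up=10)
t=camera("top")[:,:,::-1];u=camera("side")[:,:,::-1]
cv2.imwrite("pics/h.png",np.hstack([cv2.resize(t[130:330,50:250],(400,400)),cv2.resize(u[180:400,60:280],(400,400))]))
E
```

```text
[616.7696354  202.00072961 171.15703991] [ 0.56544463  0.08424961 -2.51150949] 41.85112375493666
[615.8 201.1 170. ] [ 0.0007 -0.0012  0.001   0.0003 -0.001   0.0002]
[615.8 201.1 110. ] [ 0.0141 -0.0012  0.0595  0.0003 -0.001   0.0002]
```

View pics/h.png

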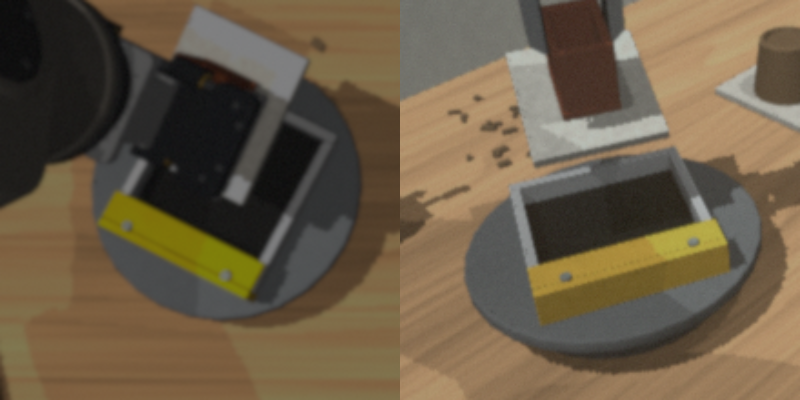

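The bat hangs tilted above the recess, with its low edge towards the yellow lip. I'll lower it to 10 mm above the insertion line.

>>> servo_tool --pt "0.004 -0.001 0.02 0 -0.001 0 20" --pt "0.009 -0.001 0.04 0 -0.001 0 20" --pt "0.014 -0.001 0.059 0 -0.001 0 20" --pt "0.014 -0.001 0.059 0 -0.001 0 20" --pt "0.014 -0.001 0.059 0 -0.001 0 20" --pt "0.014 -0.001 0.059 0 -0.001 0 20"

```text
clock: 7.68
tool_pos: [616.7, 201.6, 111.2]
tool_rot: [0.658, 2.843, -0.075]
wrist_force: [0.2, -0.8, -2.9]
finger_gap: 41.6
```

```bash
cat > look.py <<'E'
import sys
from h import *
s=get_state();print(s["clock"],s["tool_pos"],s["wrist_force"],s["finger_gap"])
u=camera("side").copy()[:,:,::-1].copy();cv2.imwrite(f"pics/raw_{sys.argv[1]}.png",u)
d=np.load("fit.npy")[12:18]
i=camera_info("side");E=i["extrinsics"].copy();E[:3,3]+=d[:3];E[:3,:3]=R.from_rotvec(d[3:]/1000).as_matrix()@E[:3,:3];Ei=np.linalg.inv(E)
def pr(P):
    p=np.c_[P,np.ones(len(P))]@Ei.T; return np.c_[i["cx"]+i["fx"]*p[:,0]/-p[:,2], i["cy"]-i["fy"]*p[:,1]/-p[:,2]]
T=R.from_rotvec(s["tool_rot"])
x0,y0,w,h,k=90,190,180,180,3.3
c=cv2.resize(u[y0:y0+h,x0:x0+w],None,fx=k,fy=k,interpolation=cv2.INTER_CUBIC);c=cv2.convertScaleAbs(c,alpha=1.5)
def dr(L,col):
    for q in pr(L): cv2.circle(c,tuple(int(v) for v in (q-[x0,y0]+.5)*k),2,col,-1)
B=np.array([(60,48,8),(-60,48,8),(-60,-48,8),(60,-48,8),(28,21,72),(28,-21,72),(-28,-21,72),(-28,21,72),(-60,48,0),(-60,-48,0)])-[0,0,H]
dr(T.apply(B*[-1,1,-1])+s["tool_pos"],(0,0,255))
dr(pts([(76,68,63),(76,-68,63),(-44,68,73),(-44,-68,73),(-76,68,73),(-76,-68,73)],WX,WY,WA),(0,255,0))
cv2.imwrite(f"pics/{sys.argv[1]}.png",c)
o=R.from_euler('z',-WA).apply(s["tool_pos"]+T.apply([0,0,H])-[WX,WY,45]);print("bat in recess",o.round(1), "z axis",R.from_euler('z',-WA).apply(-T.apply([0,0,1])).round(3))
E
python3 look.py l1; python3 -c "
from h import *
insr(-62,3,.227,50)"
```

```text
7.6833 [616.70834507 201.61699781 111.21206926] [ 0.22093916 -0.80884385 -2.94194034] 41.574872702734005
bat in recess [45.8  0.9 38.9] z axis [-0.227 -0.     0.974]
[615.8 201.1 100. ] [ 0.0031 -0.0011  0.011   0.0012  0.0018  0.0003]
```

View pics/l1.png

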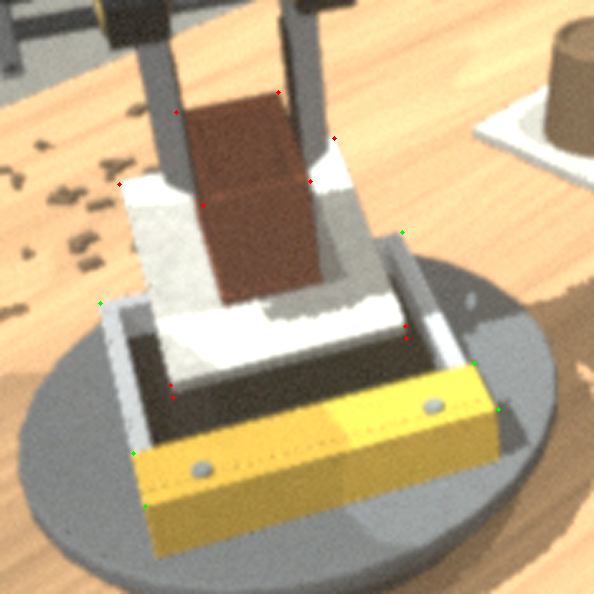

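Predicted points (red) lie within a few enlarged pixels, about 1–2 mm, of the bat corners at (165,388) and (403,328), and the lip points match too. Lowering onto the insertion line and sliding under the lip.

>>> servo_tool --pt "0.003 -0.001 0.006 0 0.001 0 20" --pt "0.003 -0.001 0.011 0 0.001 0 20" --pt "0.003 -0.001 0.011 0 0.001 0 20" --pt "0.003 -0.001 0.011 0 0.001 0 20"

```text
clock: 8.07
tool_pos: [614.9, 201.2, 98.6]
tool_rot: [0.657, 2.845, -0.076]
wrist_force: [0.6, -0.0, -2.8]
finger_gap: 41.6
```

>>> servo_tool --pt "0.008 0 0 0 0 0 20" --pt "0.016 0 0 0 0 0 20" --pt "0.023 0 0 0 0 0 20" --pt "0.03 0 0 0 0 0 20" --pt "0.03 0 0 0 0 0 20" --pt "0.03 0 0 0 0 0 20"

```text
clock: 8.57
tool_pos: [588.2, 214.7, 92.0]
tool_rot: [0.655, 2.845, -0.075]
wrist_force: [0.6, -0.2, -2.6]
finger_gap: 41.7
```

```bash
python3 look.py l2; python3 -c "
from h import *
insr(-62,3,.227,0)"
```

```text
8.5667 [588.23685867 214.69189332  91.97061931] [ 0.64492117 -0.15855728 -2.55013966] 41.7326269804089
bat in recess [14.4  0.1 19.7] z axis [-0.225 -0.     0.974]
[572.1 222.5  88.8] [ 0.0188  0.     -0.0009  0.0004  0.0001  0.0017]
```

View pics/l2.png

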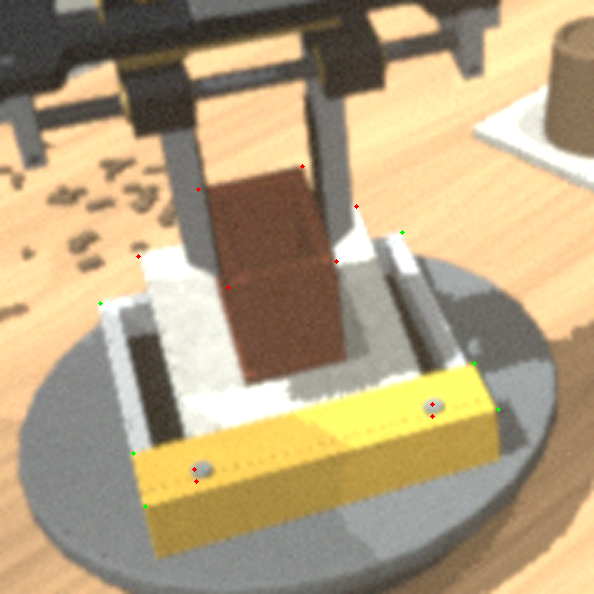

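The front edge is now hidden under the lip, with no contact force. Sliding the last 19 mm.

>>> servo_tool --pt "0.006 0 0 0 0 0 20" --pt "0.012 0 0 0 0 0 20" --pt "0.017 0 -0.001 0 0 0.001 20" --pt "0.019 0 -0.001 0 0 0.001 20" --pt "0.019 0 -0.001 0 0 0.001 20" --pt "0.019 0 -0.001 0 0 0.001 20"

```text
clock: 9.12
tool_pos: [571.8, 222.5, 88.8]
tool_rot: [0.658, 2.844, -0.075]
wrist_force: [0.2, -0.0, -1.6]
finger_gap: 41.9
```

```bash
python3 look.py l3; python3 -c "
from h import *
insr(-62,3,.227)
insr(-61.5,2.5,.15)
insr(-61,2,.07)
insr(-61,1.5,.0)"
```

```text
9.1167 [571.84498473 222.50143956  88.75206117] [ 0.218433   -0.04717342 -1.63533105] 41.909940298500196
bat in recess [-3.7 -0.1 16.5] z axis [-0.225 -0.     0.974]
[572.1 222.5  88.8] [0.     0.0001 0.     0.0003 0.0002 0.0002]
[575.2 221.   84.2] [-0.0023  0.0001  0.0053  0.0003  0.0772  0.0003]
[578.1 219.6  79.1] [-4.400e-03  1.000e-04  1.090e-02  3.000e-04  1.572e-01  3.000e-04]
[580.  218.6  74.5] [-5.400e-03  1.000e-04  1.590e-02  3.000e-04  2.272e-01  3.000e-04]
```

View pics/l3.png

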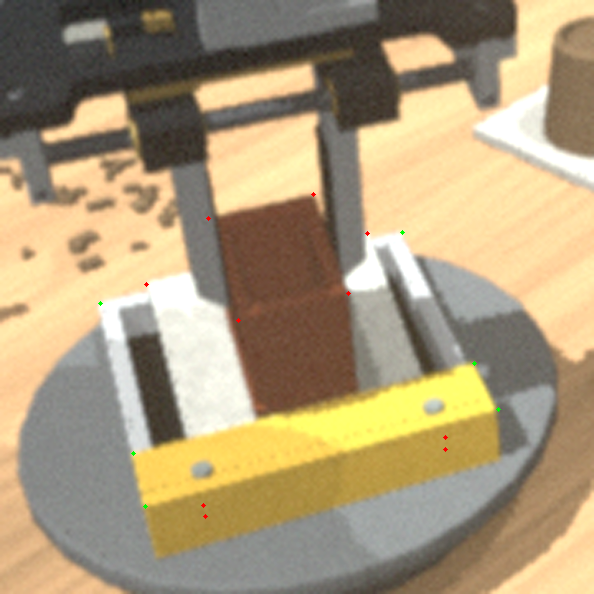

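The bat is in stage one: tilted 13°, low edge under the lip, estimated centre x ≈ -4 mm and y ≈ -1 mm. Lowering the raised edge.

>>> servo_tool --pt "-0.001 0 0.002 0 0.03 0 20" --pt "-0.0018 0 0.004 0 0.055 0 20" --pt "-0.0023 0 0.0053 0 0.077 0 20" --pt "-0.003 0 0.007 0 0.1 0 20" --pt "-0.0036 0 0.009 0 0.13 0 20" --pt "-0.0044 0 0.011 0 0.157 0 20" --pt "-0.0044 0 0.011 0 0.157 0 20" --pt "-0.0044 0 0.011 0 0.157 0 20"

```text
clock: 9.83
tool_pos: [578.5, 218.6, 78.8]
tool_rot: [0.695, 2.993, -0.025]
wrist_force: [-0.3, -0.2, -2.5]
finger_gap: 41.4
```

```bash
python3 look.py l4; python3 -c "
from h import *
insr(-61,1.5,.0)"
```

```text
9.8333 [578.49095204 218.55386677  78.84720323] [-0.29687618 -0.20521571 -2.48484109] 41.38118250353752
bat in recess [-0.3 -0.7  5.9] z axis [-0.071  0.     0.997]
[580.  218.6  74.5] [-0.0016  0.0006  0.0045 -0.0003  0.0708 -0.0005]
```

View pics/l4.png

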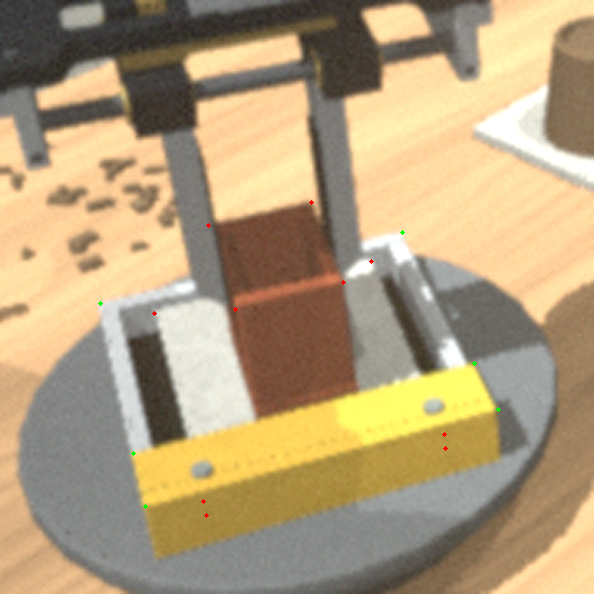

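The bat is tracking well and its far edge is inside the far wall. Flattening next.

>>> servo_tool --pt "-0.0005 0 0.001 0 0.018 0 20" --pt "-0.001 0 0.002 0 0.036 0 20" --pt "-0.0015 0.0005 0.003 0 0.054 0 20" --pt "-0.0015 0.0005 0.0045 0 0.071 0 20" --pt "-0.0015 0.0005 0.0045 0 0.071 0 20" --pt "-0.0015 0.0005 0.0045 0 0.071 0 20"

```text
clock: 10.38
tool_pos: [580.1, 218.5, 74.3]
tool_rot: [-0.709, -3.059, 0.0]
wrist_force: [0.2, -1.3, -3.0]
finger_gap: 41.6
```

>>> servo_tool --pt "0 0 0.0005 0 0 0 20" --pt "0 0 0.001 0 0 0 20" --pt "0 0 0.001 0 0 0 20" --pt "0 0 0.001 0 0 0 20"

```text
clock: 10.72
tool_pos: [579.6, 219.2, 73.5]
tool_rot: [-0.707, -3.06, -0.0]
wrist_force: [-0.2, 0.2, -1.5]
finger_gap: 41.6
```

```bash
python3 look.py l5; python3 -c "
from h import *
insr(-61,0,.0)"
```

```text
10.7167 [579.57013785 219.21098832  73.54221344] [-0.15850008  0.18407569 -1.50045378] 41.63654380334094
bat in recess [-1.7  0.3  0.5] z axis [0.001 0.    1.   ]
[580.  218.6  73. ] [-0.0006 -0.0004  0.0006  0.0001 -0.001   0.0005]
```

View pics/l5.png

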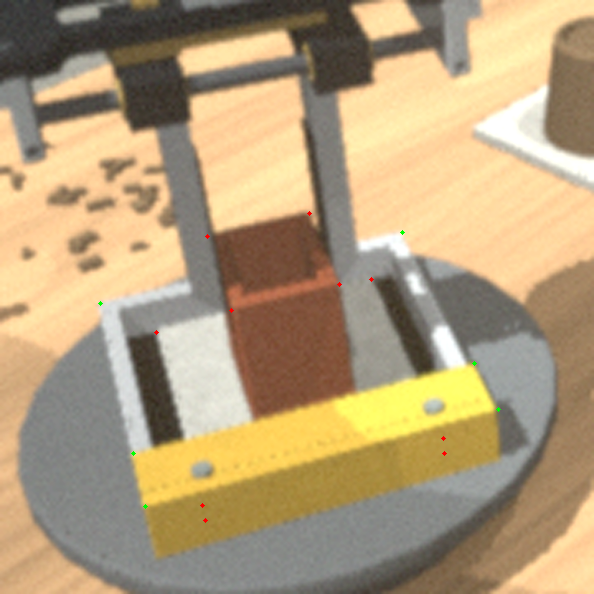

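>>> servo_tool --pt "0 0 0.0005 0 0 0 20" --pt "0 0 0.001 0 0 0 20" --pt "0 0 0.001 0 0 0 20" --pt "0 0 0.001 0 0 0 20"

```text
clock: 11.1
tool_pos: [579.8, 219.2, 72.9]
tool_rot: [-0.708, -3.06, -0.001]
wrist_force: [-3.4, -0.9, 6.6]
finger_gap: 41.7
```

The wrist force went from about -3 to +6.6 N, so the bat is on the floor. Releasing.

>>> servo_tool --pt "0 0 -0.0005 0 0 0 20" --pt "0 0 -0.0005 0 0 0 50" --pt "0 0 -0.0005 0 0 0 65" --pt "0 0 -0.0005 0 0 0 75" --pt "0 0 -0.0005 0 0 0 75" --pt "0 0 -0.0005 0 0 0 75" --pt "0 0 -0.0005 0 0 0 75"

```text
clock: 11.68
tool_pos: [579.8, 219.0, 73.1]
tool_rot: [-0.708, -3.06, -0.0]
wrist_force: [0.4, 1.0, -0.3]
finger_gap: 70.7
```

>>> servo_tool --pt "0 0 -0.01 0 0 0 75" --pt "0 0 -0.03 0 0 0 75" --pt "0 0 -0.06 0 0 0 75" --pt "0 0 -0.09 0 0 0 75" --pt "0 0 -0.12 0 0 0 75" --pt "0 0 -0.14 0 0 0 75" --pt "0 0 -0.14 0 0 0 75" --pt "0 0 -0.14 0 0 0 75"

```text
clock: 12.35
tool_pos: [580.5, 219.1, 214.7]
tool_rot: [0.708, 3.06, 0.003]
wrist_force: [0.4, -0.4, -1.5]
finger_gap: 70.5
```

```bash
python3 look.py l6; python3 -c "
from h import *
t=camera('top')[:,:,::-1];cv2.imwrite('pics/t6.png',t)"
```

```text
12.35 [580.48410423 219.11977881 214.6997854 ] [ 0.37902557 -0.36705982 -1.50948969] 70.50175988060991
bat in recess [ -0.8   0.7 141.7] z axis [-0.    -0.002  1.   ]
```

View pics/l6.png

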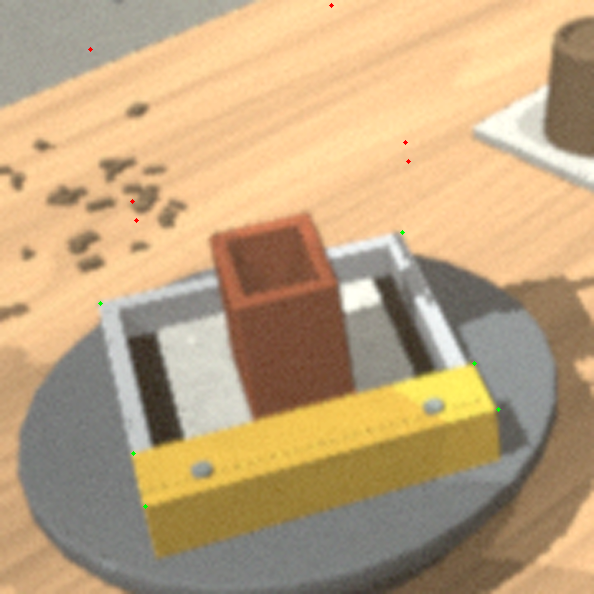

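View pics/t6.png

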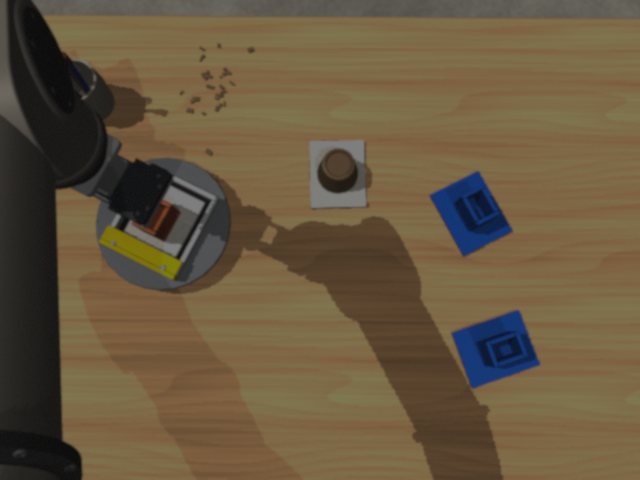

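The planter bat lies flat under the lip with similar gaps on both sides. Its corners are within about 2 mm of the flat prediction, and the round-pot bat is unmoved at (338,173).

```bash
python3 -c "
from rig import *
print(get_state()['joint_vel'].round(3)); print(finish_job())"
```

```text
[ 0.002  0.013 -0.003  0.008 -0.002 -0.002  0.001]
the job is handed in; nothing more can be done
None
```

The planter's bat is loaded in the banding wheel recess. It lies flat with one short edge under the yellow lip, and the gripper has let go. I handed the job in at about 12.4 s of the 42 s; no verdict was reported.

- **What I did:** I gripped the planter across its 42 mm width, tilted the bat about 13° and slid the low edge under the lip without touching it. I then lowered the raised edge until it met the floor with about 9 N of contact, opened the fingers and lifted clear.
- **Position checks:** the last tool reading before release put the bat's centre about 2 mm from the recess centre along and within 1 mm across, with no measurable tilt. The side picture after release shows it flat, with similar gaps at both side walls.
- **Small disagreement:** the pictures differed from my pose estimate by 1–2 mm sideways, which is well inside the tolerance.
- **Other objects:** the bat with the round pot and the blue look-alikes appear unmoved in the last top picture. The arm was clear and nearly still at hand-in.

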